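Third hand at the screwing jig

TASK

I am mending the spice rack and need a third hand at the screwing jig on the worktop: swing the clamp lever of the grey stop carriage fully out towards you, slide the carriage along its bar until its yellow pointer stands at the red mark, and swing the lever back to clamp it again. Then pick up the loose wooden rail and, keeping it level and about a centimetre clear of the jig's board, push one end squarely against the middle of the carriage's sprung rubber pad with a steady 10 N or so, the gauge hand in the green field, never ramming it. Finish while still holding the rail in the gripper and pushing, so that I can drive the screw, and leave the other things on the worktop alone.

Things in the scene. Friction and masses are not known exactly. Their poses are not given: they have to be found in the camera images.
- jig: screwing jig fixed on the worktop: plywood board 190 x 330 mm, 12 mm thick, with an aluminium guide bar across its far part. Origin on the worktop (underside of the board), below the face of the sprung pad when the carriage is in mid-travel; x points away from the robot, square to the guide bar and along the push; y runs along the guide bar, to the left; z up. The board reaches from x = -100 to +90 mm. The jig may be turned clockwise (seen from above) by 0.08 to 0.35 rad
- clamp_knob (a point): centre (half-way up) of the upright orange round grip on the end of the clamp lever: 22 mm in diameter, 46 mm high, free all round, turning freely on its own pin; it stands 60 mm from the lever's pivot; the flat lever arm lies directly below it and nothing on the jig stands higher than that arm (74 mm above the worktop) but the grip
- clamp_pivot (a point): point on the lever's upright pivot axis, at the height of the grip's centre; on the carriage, 10 mm to the right (jig -y) of its middle, 48 mm in jig x behind the face of the unpressed pad
- clamp (a joint): clamp lever on top of the carriage, rad: 0 = clamped, the lever points along the guide bar to the right (jig -y); it grows as the grip swings towards the robot, to a stop at 1.4 (lever points to the robot, jig -x) = released. It counts as released above 1.1 and as clamped below 0.2. Stiff enough to stay where left (about 1 N at the grip)
- carriage (a joint): grey stop carriage (56 mm wide, top 62 mm above the worktop) on the guide bar, m: 0 = mid-travel, grows to the left (jig +y), from -0.085 to 0.085; stays where left, slides with about 4 N; may be pushed at its sides or drawn along by the released lever's grip
- carriage_pointer (a point): tip of the yellow pointer on the middle of the carriage's far side; it is to stand beside the red mark (same jig y)
- mark_tip (a point): front edge of the upright red mark tab (4 mm thick, 46 mm high) behind the guide bar, always to the left of the carriage at the start; fixed to the jig and turned with it
- pad_face (a point): centre of the black rubber face (42 mm wide, from 16 to 60 mm above the worktop, this point 38 mm above it) of the sprung pad on the near side of the carriage, exactly in the middle of the carriage; faces the robot (jig -x) and moves with the pad
- pad (a joint): how far the pad is pushed in, m, 0 to 0.021, towards jig +x. Spring: 3 N at the start of travel, 0.7 N more for each mm, so 10 N at 0.010 and a hard stop at 0.021. A black gauge hand on the pad stands over a green field on the carriage's top from 0.005 to 0.015 (6.5 to 13.5 N)
- rail_center (a point): centre of the loose light wooden rail, a plain bar 100 mm long (x axis) x 26 mm wide (y axis) x 40 mm high (z axis), about 0.12 kg, lying flat on the worktop to the right of the jig, so that this point is 20 mm above the worktop; both ends are alike
- mug: bystander: small white cup with a handle, about 62 x 92 x 51 mm high; origin at the centre of its underside. To be left alone
- tape: bystander: black roll of tape lying flat, 60 mm across, 19 mm high; origin at the centre of its underside. To be left alone
- timer: bystander: kitchen timer with a red dial, 63 mm across, 44 mm high; origin at the centre of its underside. To be left alone
- tin: bystander: food tin, 57 mm across, 72 mm high; origin at the centre of its underside. To be left alone
- can: bystander: drinks can, 53 mm across, 134 mm high; origin at the centre of its underside. To be left alone
- jar: bystander: spice jar with a black cap, 41 mm across, 105 mm high; origin at the centre of its underside. To be left alone
- screwdriver: bystander: screwdriver, 180 mm long, lying crosswise near the front edge of the worktop; origin on its underside near its middle. To be left alone

How it is judged:
By the outcome, as a careful person would: the job done as asked, in the order asked, and still so for the second after the job is handed in, while the arm keeps its last pose, push and grip.
It also fails if it takes over 61 s, if anything falls off the work surface, if the arm or the gripper's body presses on something with over 40 N, if the wrist force passes 120 N, or if a joint passes its speed limit or range.

ROBOT

A 6-joint arm with a two-finger parallel gripper is mounted at the origin on a cart in front of the work surface, level with it; the furniture and walls round the work are solid. World frame = base frame: x ahead of the robot, y to its left, z up, the work surface at z = 0. Lengths are in m, angles in degrees, forces in N, time in s.
With the tool pointing down it reaches from about 0.35 to 0.875 m from the base axis. Payload 4.2 kg.
Tool frame: the origin (TCP) lies midway between the tips of the shut fingers; the grasp point (between the pads) lies 19 mm behind it (grip_depth is the distance from the TCP to the grasp point, in m); z points along the fingers, y is the line along which they close (so a half turn about z gives the same grasp; the last joint's range is limited). The gripper opens to 87 mm and grips with 3 to 60 N. Pads are 19 mm wide; open, the fingers measure 117 mm over their backs; the gripper's body (75 mm by 190 mm) begins 51 mm behind the grasp point.
Start: joints at [91.307, 22.042, 0.453, 0, -68.411, -14.817], TCP at [0.146, 0.608, 0.223] pointing down, gripper open.
Joint ranges: [-179.83, 179.83], [-69.29, 118.12], [-61.27, 80.66], [-181.25, 117.63], [-171.15, -9.14], [-177.46, 177.46]. Speed limits (degrees/s): [159.86, 159.86, 180, 180, 180, 180].

INTERFACE

Orientations are given as [roll, pitch, yaw] about the fixed x, y, z axes, in that order (R = Rz(yaw) Ry(pitch) Rx(roll)).
In Python, from cell import move_ptp, move_linear, move_j, grip, wait, inverse_kinematics, read_camera, Unreachable, sign_off, current_t, current_joint_pos, current_joint_velocities, current_joint_torque, current_tcp_pos, current_tool_rot, current_force, current_torque, current_opening, current_finger_force, grip_depth gives the robot as it stands. Calls block until the motion is done:
- move_ptp(position, orientation): joint-space move of the TCP to a pose.
- move_linear(position, rotation=None, v=0.15, max_force=None): straight line of the TCP; rotation=None keeps the orientation; v is the mean speed in m/s. With max_force (N) it stops when the force on the tool has changed by that much, and returns True; else False.
- move_j(angles): joint-space move.
- grip(opening): opening from 0.0 (shut) to 1.0 (fully open); the grip force is fixed at half the most; returns when the fingers have stopped.
- wait(seconds).
- inverse_kinematics(position, orientation): joint angles nearest the present ones, or None.
- read_camera(name): name is "scene" or "top"; returns a dict with "img" (480x640x3 uint8, red, green, blue), "fov_y" (degrees; the focal length in pixels is half the picture's height over the tangent of half this angle, whatever the lens; pixels are square), "cx", "cy" (the principal point, pixels), "pose" (4x4, takes a point from camera to world coordinates). Camera axes: x right, y up, looking along -z (the intrinsics and any distortion apply to the point x, -y, -z); pixel columns grow to the right and rows downward; lengths in m; the calibration is good to about 2 mm. A picture is of the moment at which its call begins. There is no depth.
A pose or a line that the arm cannot do raises Unreachable and nothing moves.
- sign_off(): hands the job in; it is judged then, once.
Readings, each from a call of its own:
- current_t(): time.
- current_joint_pos(): joint angles.
- current_joint_velocities(): joint speeds.
- current_joint_torque(): joint torques, N m.
- current_tcp_pos(): TCP position.
- current_tool_rot(): TCP orientation.
- current_force(): force on the tool from outside, world axes, zero at the start.
- current_torque(): the same for the moment, N m.
- current_opening(): opening from 0.0 (shut) to 1.0 (fully open).
- current_finger_force(): force on a finger pad.
Only numpy, scipy, OpenCV 4.12 (cv2) and the standard library are available. Lean on these libraries where they do the work, as an engineer would, in place of code of your own. Each camera call takes 0.05 s, during which the arm holds its last target. There are 200 camera calls.

## Working session

There is one attempt and no reset: what is moved stays moved. The work goes in short steps, each a Python script; the robot and the scene stay as the last script left them, time stands still between calls to the robot, and variables do not carry over. Pictures are saved under pics/ and viewed, at most 10 in all, crops included, and the job is handed in when it is done.

```bash
ls; mkdir -p pics
python3 - <<'E'
from cell import *
import cv2, numpy as np
for n in ("scene","top"):
    c=read_camera(n); cv2.imwrite(f"pics/{n}0.png",c["img"][:,:,::-1]); print(n,{k:v for k,v in c.items() if k!="img"})
print(current_t(),current_tool_rot(),grip_depth if not callable(grip_depth) else grip_depth())
E
```

```text
pics
scene {'fov_y': 42.08636053378874, 'cx': 330.7321347873404, 'cy': 230.544688110153, 'pose': array([[ 0.77271471,  0.24298581, -0.5864042 , -0.43120591],
       [-0.63422161,  0.33336084, -0.69759121, -1.23155865],
       [ 0.02597943,  0.9109492 ,  0.41169967,  0.76681414],
       [ 0.        ,  0.        ,  0.        ,  1.        ]])}
top {'fov_y': 55.14138441672555, 'cx': 324.137068168713, 'cy': 241.50888052513392, 'pose': array([[-0.01635709,  0.98583105, -0.16694189,  0.3789339 ],
       [-0.99976001, -0.01855922, -0.01163936, -0.06138042],
       [-0.01457276,  0.16671144,  0.98589803,  1.13421295],
       [ 0.        ,  0.        ,  0.        ,  1.        ]])}
0.1 [ 1.79886866e+02 -5.31005446e-03 -1.35185451e+01] 0.0187
```

View pics/scene0.png

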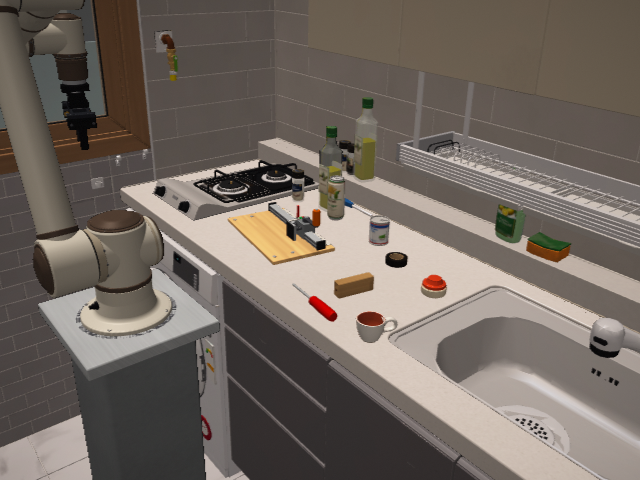

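View pics/top0.png

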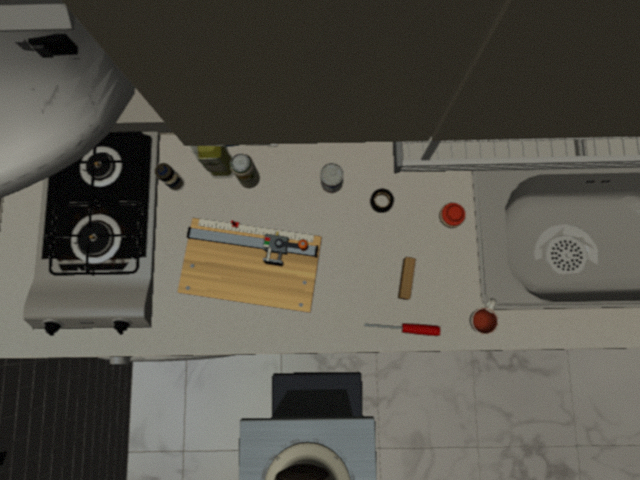

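The scene shows the jig at about (280,235), the rail at (354,285), the mug at (371,325) and the timer at (434,286). In the top view the board's corners are near (193,218), (321,236), (309,311) and (178,293), with the orange grip at (303,245), the red mark at (235,224) and the rail at (407,278).

```bash
cat > h.py <<'E'
from cell import *
import cv2, numpy as np
def rays(c,uv):
    uv=np.atleast_2d(np.asarray(uv,float)); f=240/np.tan(np.radians(c["fov_y"]/2))
    d=np.c_[(uv[:,0]-c["cx"])/f,-(uv[:,1]-c["cy"])/f,-np.ones(len(uv))]@c["pose"][:3,:3].T
    return c["pose"][:3,3],d
def plane(c,uv,z):
    o,d=rays(c,uv); return o+d*((z-o[2])/d[:,2])[:,None]
def tri(c1,u1,c2,u2):
    o1,d1=rays(c1,u1); o2,d2=rays(c2,u2); d1=d1[0];d2=d2[0]
    s=np.linalg.lstsq(np.c_[d1,-d2],o2-o1,rcond=None)[0]
    a,b=o1+s[0]*d1,o2+s[1]*d2; return (a+b)/2,np.linalg.norm(a-b)
def mask(c,roi,lo,hi):
    h=cv2.cvtColor(c["img"],cv2.COLOR_RGB2HSV); m=cv2.inRange(h,np.array(lo),np.array(hi))
    k=np.zeros_like(m); x0,y0,x1,y1=roi; k[y0:y1,x0:x1]=m[y0:y1,x0:x1]; return k
def blob(m):
    n,l,s,ce=cv2.connectedComponentsWithStats(m)
    if n<2: return None
    i=1+np.argmax(s[1:,4]); return ce[i],s[i],(l==i).astype(np.uint8)
E
python3 - <<'E'
from h import *
T=read_camera("top"); S=read_camera("scene")
# board
m=mask(T,(165,205,335,325),(8,70,60),(30,255,255)); m=cv2.morphologyEx(m,cv2.MORPH_CLOSE,np.ones((15,15)))
b=blob(m); ct=max(cv2.findContours(b[2],0,2)[0],key=cv2.contourArea); r=cv2.minAreaRect(ct); P=cv2.boxPoints(r)
print("board",r,plane(T,P,.012).round(4).tolist())
# rail
m=mask(T,(390,245,425,310),(8,70,40),(30,255,255)); b=blob(m);r=cv2.minAreaRect(cv2.findContours(b[2],0,2)[0][0]);print("rail",r,b[1],plane(T,cv2.boxPoints(r),.04).round(4).tolist(),plane(T,[b[0]],.035).round(4))
for n,c,ro,rk in(("T",T,(285,230,320,260),(220,210,250,235)),("S",S,(305,200,330,235),(290,200,310,225))):
    for nm,roi,hs in(("orange",ro,((5,150,80),(14,255,255))),("red",rk,((0,130,60),(4,255,255)))):
        b=blob(mask(c,roi,*hs)); print(n,nm,b and (b[0],b[1]))
a=T["img"][205:325,165:335]; cv2.imwrite("pics/t1.png",cv2.resize(a,None,fx=4.7,fy=4.7,interpolation=2)[:,:,::-1])
a=S["img"][190:270,220:340]; cv2.imwrite("pics/s1.png",cv2.resize(a,None,fx=6.5,fy=6.5,interpolation=2)[:,:,::-1])
E
```

```text
board ((249.45309448242188, 262.867919921875), (134.82183837890625, 79.82674407958984), 8.630802154541016) [[0.4502, 0.3137, 0.012], [0.6473, 0.2908, 0.012], [0.5892, -0.0434, 0.012], [0.3959, -0.0114, 0.012]]
rail ((406.5299377441406, 277.78997802734375), (12.303659439086914, 42.14356994628906), 8.130102157592773) [398 257  18  43 506] [[0.4263, -0.2193, 0.04], [0.5253, -0.2378, 0.04], [0.5206, -0.2667, 0.04], [0.4217, -0.2478, 0.04]] [[ 0.4733 -0.2438  0.035 ]]
T orange (array([302.36842105, 244.        ]), array([298, 240,  10,   9,  57], dtype=int32))
T red (array([235.72222222, 223.94444444]), array([233, 222,   6,   5,  18], dtype=int32))
S orange (array([315.83760684, 217.42735043]), array([312, 209,   8,  17, 117], dtype=int32))
S red (array([297.54545455, 210.95454545]), array([297, 205,   2,  12,  22], dtype=int32))
```

View pics/t1.png

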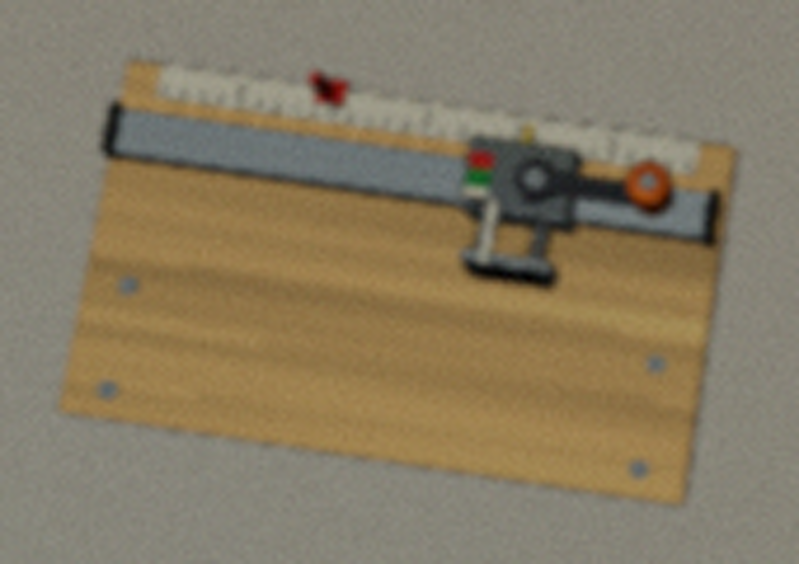

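View pics/s1.png

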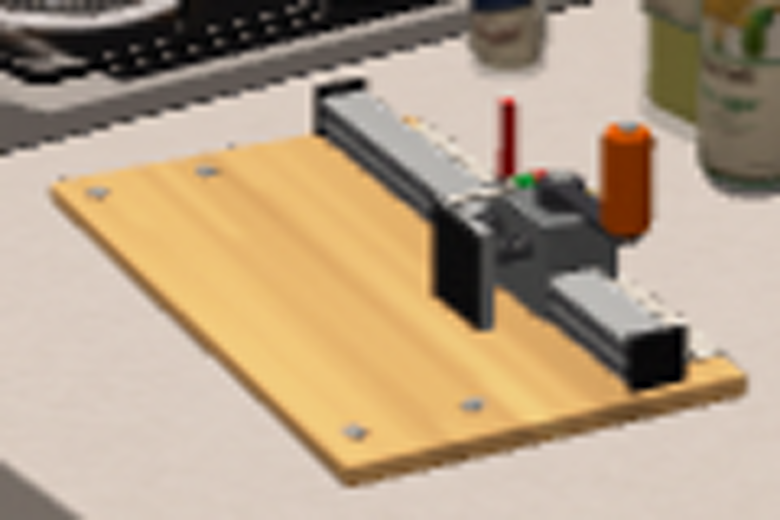

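The crops show the board corners at full-image pixels near (192,217.8), (321.4,236.3), (310.3,312.4) and (178.2,292.2). The lever points right along the bar (clamped), the red tab is up and to the left of the carriage, and the yellow pointer is at crop pixel (528,133).

Run:
```python
from h import *
T=read_camera("top"); S=read_camera("scene")
t=lambda x,y:(165+(x+.5)/4.7-.5,205+(y+.5)/4.7-.5); s=lambda x,y:(220+(x+.5)/6.5-.5,190+(y+.5)/6.5-.5)
np.set_printoptions(precision=4,suppress=True)
B=plane(T,[t(127,60),t(735,147),t(683,505),t(62,410)],.012); print("boardT",B,[np.linalg.norm(B[i]-B[i-1]) for i in range(4)])
C=plane(S,[s(50,190),s(746,378),s(348,475)],.012); print("boardS BL,TR,BR",C)
e=lambda a,b:np.degrees(np.arctan2(*(b-a)[[1,0]]))
print("yaw",e(B[3],B[0]),e(B[2],B[1]),e(B[1],B[0])-90,e(B[2],B[3])-90)
print("mean",B.mean(0),"S mid",(C[0]+C[1])/2)
print("griptop tri",tri(T,t(650,181),S,s(628,127)),plane(T,[t(650,181)],.12))
print("mark top tri",tri(T,t(329,88),S,s(507,100)))
print("pivot",plane(T,[t(536,178)],.076)); print("pointer",plane(T,[t(528,133)],.05))
print("pad top ends",plane(T,[t(470,260),t(552,277),t(466,270),t(548,287)],.06))
m=mask(S,(330,265,380,300),(8,70,30),(30,255,255)); b=blob(m); print(b[0],b[1])
```

```text
boardT [[ 0.6366  0.2834  0.012 ]
 [ 0.5833 -0.0406  0.012 ]
 [ 0.3969 -0.011   0.012 ]
 [ 0.451   0.3113  0.012 ]] [np.float64(0.18771707093607753), np.float64(0.3282726687024675), np.float64(0.18873515225584508), np.float64(0.32684546516670654)]
boardS BL,TR,BR [[ 0.4446  0.2995  0.012 ]
 [ 0.5787 -0.0479  0.012 ]
 [ 0.3916 -0.0215  0.012 ]]
yaw -8.573585957228293 -9.011596062177976 -9.357012507071218 -9.537956598741118
mean [0.5169 0.1358 0.012 ] S mid [0.5116 0.1258 0.012 ]
griptop tri (array([ 0.5482, -0.002 ,  0.1196]), np.float64(0.0005325084247054643)) [[ 0.5479 -0.0018  0.12  ]]
mark top tri (array([0.6086, 0.164 , 0.0631]), np.float64(0.0006898308212660608))
pivot [[0.5578 0.0575 0.076 ]]
pointer [[0.5856 0.0645 0.05  ]]
pad top ends [[0.5194 0.0924 0.06  ]
 [0.5101 0.0512 0.06  ]
 [0.5144 0.0944 0.06  ]
 [0.5051 0.0533 0.06  ]]
[353.3238 284.6503] [334 272  40  26 735]
```

```bash
cat >> h.py <<'E'
YAW=-9.5; ex=np.array([np.cos(np.radians(YAW)),np.sin(np.radians(YAW))]); ey=np.array([-ex[1],ex[0]])
O=np.array([.5218,.1350]); PIV0=np.array([.5578,.0575])
def jig(p): d=np.asarray(p)[...,:2]-O; return np.stack([d@ex,d@ey],-1)
def knob(piv,th,z=.080,flip=0):   # th deg; TCP pose straddling the grip tangentially
    t=np.radians(th); p=piv-.06*(np.cos(t)*ey+np.sin(t)*ex)
    return [*p,z],[180,0,(YAW+90-th+flip+180)%360-180]
E
python3 - <<'E'
from h import *
S=read_camera("scene")
print("bottles, can, jar, tin",plane(S,[(330,208),(365,180),(337,217),(299,199),(379,243)],0).round(3).tolist())
for f in(0,180):
    for piv,th in((PIV0,0),(PIV0,40),(PIV0,90),(PIV0+.102*ey,86),(PIV0+.102*ey,-4)):
        q=inverse_kinematics(*knob(piv,th,flip=f)); print(f,th,None if q is None else np.round(q))
E
```

```text
bottles, can, jar, tin [[0.772, 0.206, 0.0], [1.047, 0.34, 0.0], [0.742, 0.136, 0.0], [0.738, 0.329, 0.0], [0.718, -0.081, 0.0]]
0 0 [ 17.  23. -21.   0. -46. 154.]
0 40 [ 20.  20. -26.   0. -44. 110.]
0 90 [ 26.  19. -27.   0. -43.  54.]
0 86 [ 35.  22. -22.   0. -45.  50.]
0 -4 [ 26.  25. -17.   0. -48. 149.]
180 0 [ 17.  23. -21.   0. -46. -26.]
180 40 [ 20.  20. -26.  -0. -44. -70.]
180 90 [  26.   19.  -27.   -0.  -43. -126.]
180 86 [  35.   22.  -22.   -0.  -45. -130.]
180 -4 [ 26.  25. -17.   0. -48. -31.]
```

Run:
```python
from h import *
t0=current_t()
grip(.33)
p,r=knob(PIV0,0,.16,180)
move_ptp([.43,.08,.22],r); move_ptp(p,r)
p,r=knob(PIV0,0,.080,180)
print("hit",move_linear(p,r,v=.12,max_force=8),current_tcp_pos(),current_opening())
for th in(21,42,63,84,86):
    p,r=knob(PIV0,th,.080,180); move_linear(p,r,v=.1); print(th,current_force().round(1) if hasattr(current_force(),'round') else current_force())
T=read_camera("top"); cv2.imwrite("pics/t2.png",cv2.resize(T["img"][205:325,165:335],None,fx=4.7,fy=4.7,interpolation=2)[:,:,::-1])
print(t0,current_t())
```

```text
hit False [ 0.54852192 -0.00120711  0.08102691] 0.32896881295749714
21 [ 0.1 -0.2  0.4]
42 [ 0.6 -0.2 -0.3]
63 [ 0.4 -0.4 -0.6]
84 [-0.6 -0.7  0.2]
86 [-0.1 -3.   0.6]
0.35 7.5167
```

View pics/t2.png

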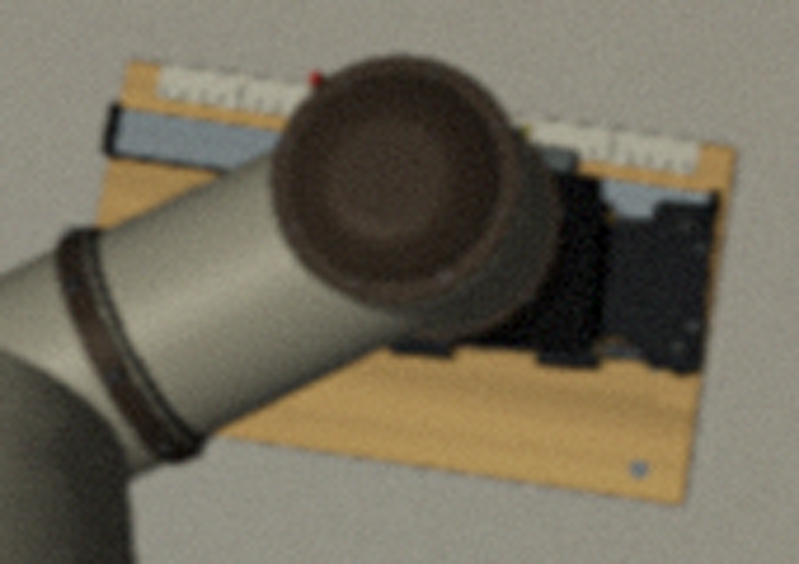

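The arm hides the carriage here. The light force at the end fits the lever being on its stop. I'll slide most of the way, then lift clear and look.

Run:
```python
from h import *
p,r=knob(PIV0,86,.080,180); 
q=[*(np.array(p[:2])+.093*ey),.080]
print(move_linear(q,r,v=.08,max_force=25),current_force())
move_linear([*(np.array(q[:2])-.002*ey),.08],r,v=.05)
move_linear([q[0],q[1],.15],r,v=.2)
print(current_t())
move_ptp([.45,-.12,.2],r); print(current_t())
for n,x,y,k in(("top",165,205,4.7),("scene",220,190,6.5)):
    c=read_camera(n); np.save(f"{n}.npy",c,allow_pickle=True)
    cv2.imwrite(f"pics/{n}3.png",cv2.resize(c["img"][y:y+(120 if n=='top' else 80),x:x+(170 if n=='top' else 120)],None,fx=k,fy=k,interpolation=2)[:,:,::-1])
```

```text
False [-1.00915764 -0.48340185 -0.68714621]
9.5833
10.6917
```

View pics/top3.png

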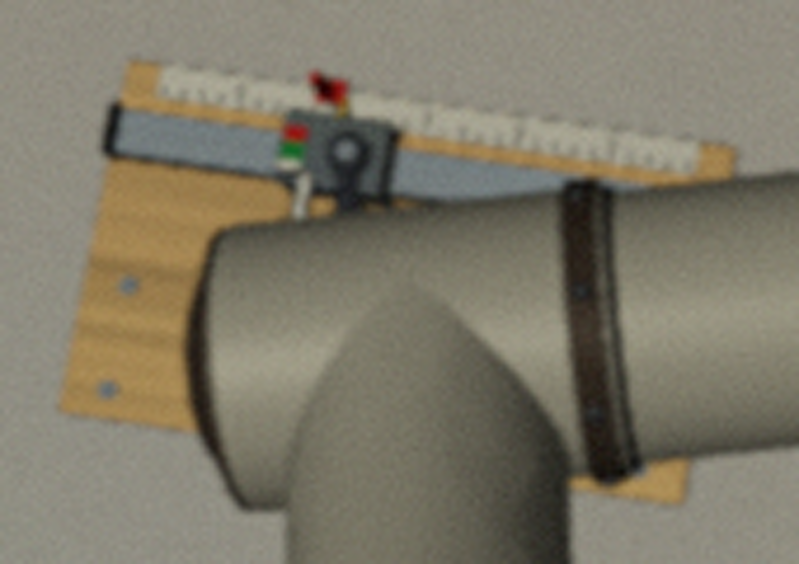

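View pics/scene3.png

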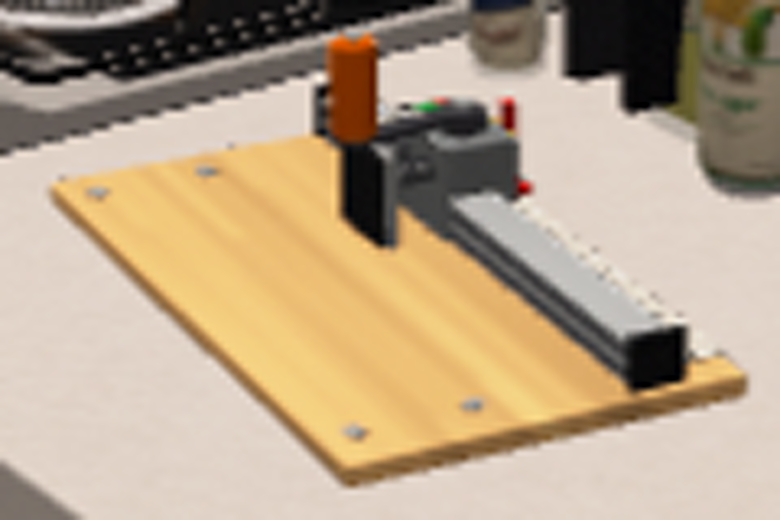

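The carriage is near the mark. The pivot is at crop pixel (346,152), the yellow pointer at about (343,105) and the red tab at about (318–345, 75–100), with the lever pointing at the robot. I'll zoom in on the mark and pointer.

Run:
```python
from h import *
T=np.load("top.npy",allow_pickle=True).item(); S=np.load("scene.npy",allow_pickle=True).item()
np.set_printoptions(precision=4,suppress=True)
t=lambda x,y:(165+(x+.5)/4.7-.5,205+(y+.5)/4.7-.5)
print("pivot jig",jig(plane(T,[t(536,178),t(346,152)],.076)))
a=cv2.resize(T["img"][217:242,220:255],None,fx=16,fy=16,interpolation=cv2.INTER_CUBIC)
b=cv2.resize(S["img"][200:225,285:310],None,fx=16,fy=16,interpolation=cv2.INTER_CUBIC)
w=np.zeros((400,560+16+0,3),np.uint8); 
cv2.imwrite("pics/z.png",cv2.hconcat([cv2.resize(a,(448,320)),cv2.resize(b,(320,320))])[:,:,::-1])
def proj(c,P):
    P=(np.atleast_2d(P)-c["pose"][:3,3])@c["pose"][:3,:3]; f=240/np.tan(np.radians(c["fov_y"]/2))
    return np.c_[c["cx"]-f*P[:,0]/P[:,2],c["cy"]+f*P[:,1]/P[:,2]]
for y in(.034,.042):
  for z in(.012,.035,.058):
    p=[*(O+.078*ex+y*ey),z]; u=proj(T,p)[0];v=proj(S,p)[0]
    print(y,z,"T crop",(u-[220,217]+.5)*12.8-.5,"S crop",(v-[285,200]+.5)*12.8+[447.5,-.5])
```

```text
pivot jig [[ 0.0483 -0.0705]
 [ 0.0474  0.0256]]
0.034 0.012 T crop [290.3723 160.0213] S crop [619.0912 284.7861]
0.034 0.035 T crop [267.463  136.7281] S crop [619.5135 195.0547]
0.034 0.058 T crop [243.6103 112.4757] S crop [619.9402 104.413 ]
0.042 0.012 T crop [250.0785 154.1382] S crop [603.6721 272.7033]
0.042 0.035 T crop [226.3628 130.7329] S crop [604.0155 183.2104]
0.042 0.058 T crop [201.6707 106.3639] S crop [604.3624  92.8126]
```

View pics/z.png

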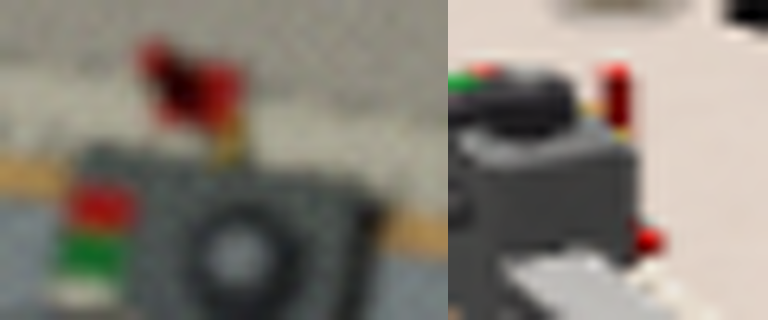

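Run:
```python
from h import *
T=np.load("top.npy",allow_pickle=True).item(); S=np.load("scene.npy",allow_pickle=True).item()
np.set_printoptions(precision=4,suppress=True)
a=lambda x,y:((x+.5)/12.8-.5+220,(y+.5)/12.8-.5+217); b=lambda x,y:((x-447.5)/12.8-.5+285,(y+.5)/12.8-.5+200)
for n,u,v in(("mark top",(152,55),(617,68)),("mark top lo",(158,62),(617,72)),("foot",(232,85),(650,241)),("pointer",(234,120),(622,135))):
    P,g=tri(T,a(*u),S,b(*v)); print(n,P,g,"jig",jig(P))
for z in(.05,.058,.064): print(z,"top",jig(plane(T,[a(152,55)],z)),"ptr",jig(plane(T,[a(234,120)],z-.01)))
print("base z.012",jig(plane(T,[a(205,110)],.012)))
h=cv2.cvtColor(T["img"],cv2.COLOR_RGB2HSV)[217:229,228:244]
print("R-G\n",(T["img"][217:230,228:244,0].astype(int)-T["img"][217:230,228:244,1]))
print("S R-G\n",(S["img"][203:222,294:304,0].astype(int)-S["img"][203:222,294:304,1]))
```

```text
mark top [0.6157 0.1727 0.0589] 0.0006252994866453929 jig [0.0864 0.0527]
mark top lo [0.6146 0.1715 0.0585] 0.001017078861508948 jig [0.0855 0.0513]
foot [0.6196 0.1659 0.0158] 0.002298495035570117 jig [0.0914 0.0466]
pointer [0.6058 0.1586 0.0489] 0.002293725891525194 jig [0.0789 0.0372]
0.05 top [[0.0878 0.055 ]] ptr [[0.0794 0.0398]]
0.058 top [[0.0863 0.053 ]] ptr [[0.078  0.0379]]
0.064 top [[0.0852 0.0515]] ptr [[0.077  0.0365]]
base z.012 [[0.0854 0.0523]]
R-G
 [[  3   4   2   5   3   7   6   6   3   2   3   4   2   4   3   4]
 [  5   5   4   3   3   5   5   0   4   4   0   1   6   6   4   1]
 [  4   1   8  13  15   6   2   2   1   5   3   7   4   5   3   5]
 [  2   6  19  42  45  17   8   6   2   7   3   5   0   3   7   1]
 [  2  11  33  65  66  36  17  21  24  21  16   5   4   2   5   6]
 [  6   6  26  53  65  42  33  51  74  74  46  16   5   4   3   1]
 [  1   5   9  22  29  37  44  62  98 104  69  23   4   5   3   1]
 [  4   1   1  16  29  43  44  65  98 104  67  20   0   0   2   5]
 [  2   5   9  23  51  68  60  73  97  96  52  14   1   2   3   2]
 [  2   1   9  18  43  
[... 370 characters left out ...]
14  15  15]
 [  9  13  34  59  98  43  19  15  14  14]
 [  4  14  34  65 101  44  18  14  14  14]
 [  2  13  45  69 103  45  19  16  15  15]
 [  1  -1   1  43  94  44  19  14  14  14]
 [  1  -1   0   0  23  36  19  15  14  14]
 [  2   1   1   0   3  10  13  15  14  15]
 [  2   0   1   0   0   3  14  14  14  14]
 [  0   1   0   0   0   3  14  15  14  14]
 [  2   1   0   1   1   5  13  14  15  14]
 [  0  -1   0   0   1   5  15  14  15  15]
 [ -1  -1   1   2   1   5  14  15  15  14]
 [  1   0  -1  -1   0  38  17  15  14  15]
 [  0  -1   1   1   0  40 175 100  23  14]
 [  0   2   2   2   0  36  90  69  21  14]
 [  3   2   2   2   1  15  15  15  15  15]
 [  1   3   3   2   6  11   9  10  13  15]]
```

```bash
cat >> h.py <<'E'
def slide(dfrom,dto,r):
    p=np.array(knob(PIV0,86)[0][:2])
    at=lambda d:p+(.093+d)*ey
    a=at(dfrom-.002)
    move_ptp([*a,.15],r); print("down",move_linear([*a,.08],r,v=.15,max_force=8))
    print("slide",move_linear([*at(dto),.08],r,v=.05,max_force=25),np.round(current_force(),1))
    move_linear([*at(dto-.002),.08],r,v=.05); move_linear([*at(dto-.002),.15],r,v=.2)
    move_ptp([.45,-.12,.2],r)
    for n in("top","scene"): np.save(f"{n}.npy",read_camera(n),allow_pickle=True)
def zoom(name):
    T=np.load("top.npy",allow_pickle=True).item(); S=np.load("scene.npy",allow_pickle=True).item()
    a=cv2.resize(T["img"][217:242,220:255],(448,320),interpolation=2); b=cv2.resize(S["img"][200:225,285:310],(320,320),interpolation=2)
    cv2.imwrite(name,cv2.hconcat([a,b])[:,:,::-1])
E
python3 - <<'E'
from h import *
T=np.load("top.npy",allow_pickle=True).item()
print("foot L,R",jig(plane(T,[(231.6,225.5),(238.6,223.5)],.015)))
slide(0,.0135,knob(PIV0,86,flip=180)[1]); zoom("pics/z2.png"); print(current_t())
E
```

```text
foot L,R [[0.08247428 0.06119453]
 [0.09003434 0.04480259]]
down False
slide False [-0.5 -1.1  0.4]
14.9583
```

View pics/z2.png

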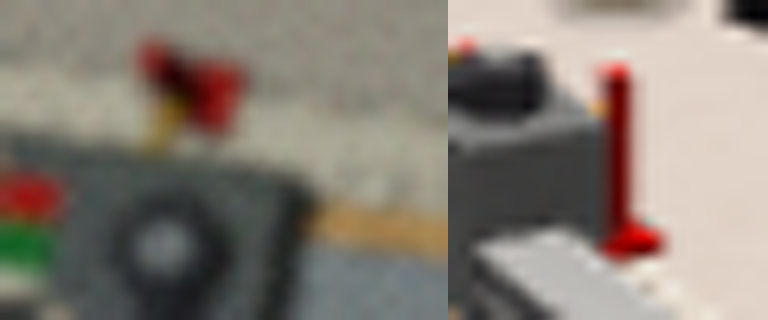

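Run:
```python
from h import *
T=np.load("top.npy",allow_pickle=True).item()
a=lambda x,y:((x+.5)/12.8-.5+220,(y+.5)/12.8-.5+217)
print("mid y",jig(plane(T,[a(163,245)],.074))+[0,.01], "ptr",[jig(plane(T,[a(168,118)],z)) for z in(.04,.048,.056)])
# carriage sides: dark-right edge / bracket; grip triangulation in scene and top
```

```text
mid y [[0.04860961 0.05049407]] ptr [array([[0.07795762, 0.05228563]]), array([[0.07659443, 0.05031488]]), array([[0.07523124, 0.04834413]])]
```

```bash
cat > clamp.py <<'E'
from h import *
r=knob(PIV0,86,flip=180)[1]; p=np.array(knob(PIV0,86)[0][:2]); at=lambda d:[*(p+(.093+d)*ey),.08]
a=at(.0115); move_ptp([*a[:2],.15],r); print("down",move_linear(a,r,v=.15,max_force=8))
print("slide",move_linear(at(.0155),r,v=.05,max_force=25))
move_linear(at(.0125),r,v=.05)
P1=PIV0+.113*ey
for th in(63,42,21,0): move_linear(*knob(P1,th,.08,180),v=.1); print(th,np.round(current_force(),1))
for th in(-3,-5,-7):
    h=move_linear(*knob(P1,th,.08,180),v=.03,max_force=8); print(th,h,np.round(current_force(),1))
    if h: break
q=knob(P1,0,.08,180); move_linear(*q,v=.05); q[0][2]=.16; move_linear(*q,v=.2)
move_ptp([.45,-.12,.2],q[1])
for n in("top","scene"): np.save(f"{n}.npy",read_camera(n),allow_pickle=True)
T=np.load("top.npy",allow_pickle=True).item()
cv2.imwrite("pics/t4.png",cv2.hconcat([cv2.resize(T["img"][210:270,210:270],(400,400),interpolation=2),cv2.resize(T["img"][245:315,380:440],(343,400),interpolation=2)])[:,:,::-1])
print(current_t())
E
python3 clamp.py
```

```text
down False
slide False
63 [-0.4  0.5 -0.3]
42 [0.7 1.  0.2]
21 [-0.7  0.6 -0.1]
0 [-0.1  0.1 -0.6]
-3 False [-0.   0.2  0.7]
-5 False [-3.3 -0.1  1.8]
-7 False [-5.6  0.4  4.2]
22.0417
```

View pics/t4.png

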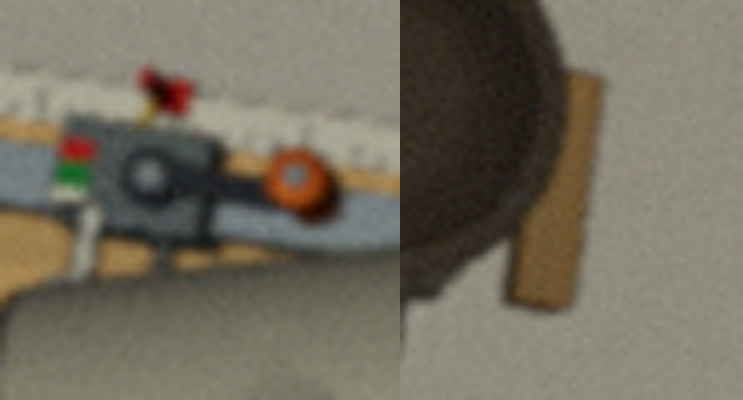

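The lever is back along the bar (grip at crop pixel (298,180), pivot at (150,177)), the pointer stands at the tab, and the rail is untouched. I'll check the carriage position by number, then pick up the rail.

Run:
```python
from h import *
T=np.load("top.npy",allow_pickle=True).item()
np.set_printoptions(precision=4,suppress=True)
pv=plane(T,[((150+.5)/6.667-.5+210,(177+.5)/6.667-.5+210)],.074)[0]
b=blob(mask(T,(245,225,268,250),(5,150,80),(14,255,255))); g=plane(T,[b[0]],.112)[0]
print("mid",jig(pv)+[0,.01],"grip",jig(g),"ang",np.degrees(np.arctan2(*(pv-g)[:2]))) # -> -YAW when clamped
# rail
Y=-10.6; R=np.array([.4733,-.2440])
r=[180,0,Y]
grip(.6); move_ptp([*R,.10],r); print("down",move_linear([*R,.004],r,v=.1,max_force=8),current_tcp_pos())
grip(0); wait(.2); print(current_opening()*87,current_finger_force(),current_tcp_pos(),current_t())
np.save("z0.npy",current_tcp_pos()[2])
move_linear([*R,.14],r,v=.15); print(current_opening()*87,np.round(current_force(),1),current_t())
```

```text
mid [0.0475 0.0508] grip [ 0.0477 -0.0172] ang 9.335445417820377
down False [ 0.4738 -0.2441  0.0045]
25.896747437303862 29.999977871775627 [ 0.4734 -0.2441  0.0042] 26.25
25.713458649328587 [-0.5 -0.3 -0.9] 27.3083
```

Run:
```python
from h import *
r=[180,0,YAW-.1]; z=float(np.load("z0.npy"))+.0215; y=.052
at=lambda x:O+x*ex+y*ey
move_ptp([*at(-.085),.14],r); move_linear([*at(-.085),z],r,v=.12); wait(.3)
def F(): 
    v=[]
    for _ in range(8): v.append(np.array(current_force())); wait(.02)
    return np.mean(v,0)
f0=F(); print(current_t(),"f0",f0.round(2),current_tcp_pos())
h=move_linear([*at(-.035),z],r,v=.025,max_force=4.5)
p=np.array(current_tcp_pos()); x=jig(p)[0]; f=F()-f0
print("contact",h,x,f.round(2),current_t())
while h and -(f[:2]@ex)<9.6 and x<-.025:
    x+=min(.002,max(.0005,(10+f[:2]@ex)/700)); move_linear([*at(x),z],r,v=.02); f=F()-f0
    print(round(x,4),jig(current_tcp_pos()).round(4),f.round(2),(f[:2]@ex).round(2),(f[:2]@ey).round(2))
print(current_t(),current_tcp_pos(),current_tool_rot(),current_opening()*87)
for n in("top","scene"): np.save(f"{n}.npy",read_camera(n),allow_pickle=True)
```

```text
30.475 f0 [ 0.05 -0.03 -1.13] [0.44661218 0.20040204 0.02593358]
contact True -0.04954537773340108 [-3.63  2.02  1.59] 31.9667
-0.0475 [-0.0486  0.051 ] [-4.18  0.61 -2.07] -4.22 -0.09
-0.0455 [-0.0467  0.051 ] [-5.72  1.01 -3.16] -5.81 0.05
-0.0435 [-0.0451  0.0509] [-6.89  1.55 -2.35] -7.05 0.39
-0.0415 [-0.0433  0.0509] [-7.93  2.15 -1.91] -8.18 0.82
-0.0395 [-0.0416  0.0509] [-8.95  2.89 -0.97] -9.3 1.37
-0.0386 [-0.0408  0.0509] [-9.73  2.81 -0.76] -10.06 1.16
34.2917 [0.48995089 0.19190561 0.0249258 ] [179.84510807   0.24350122  -9.63325488] 25.602125923193807
```

Run:
```python
from h import *
for _ in range(3): wait(.3); print((np.array(current_force())[:2]@ex).round(2),jig(current_tcp_pos()).round(4),current_tool_rot(),np.round(current_torque(),2))
print(current_t()); print(sign_off())
```

```text
-9.47 [-0.0408  0.0509] [179.84442441   0.24382053  -9.62951009] [0.87 2.73 0.12]
-9.37 [-0.0408  0.0509] [179.84263998   0.24587473  -9.63243347] [0.85 2.74 0.13]
-9.74 [-0.0408  0.0509] [179.84389841   0.24419807  -9.63040809] [0.92 2.71 0.12]
35.2917
the job is handed in; nothing more can be done
None
```

I handed the job in at 35 s: the carriage is re-clamped at the red mark (within about 2 mm by camera), and the gripper is holding the rail level about 9 mm above the board, pushing the pad with a steady 9.5–10 N. That force falls in the green field, but I judged it from the force reading and pad travel because I did not view the gauge hand or the rail after contact.

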